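Weed out the tired bag clips

ROBOT

A 6-joint arm with a two-finger parallel gripper is mounted at the origin on the work surface. World frame = base frame: x ahead of the robot, y to its left, z up, the work surface at z = 0. Lengths are in m, angles in rad, forces in N, time in s.
With the tool pointing down it reaches from about 0.3 to 0.875 m from the base axis. Payload 6.4 kg.
Tool frame: the origin (TCP) lies on the front face of the gripper's body, between the roots of the fingers; the fingertips stand 64 mm ahead of it and the grasp point (between the pads) lies 45 mm ahead of it (grip_point_offset is the distance from the TCP to the grasp point, in m); z points along the fingers, y is the direction in which the jaws open and shut (so a half turn about z gives the same grasp; the last joint's range is limited). The gripper opens to 88 mm and grips with 3 to 60 N. Pads are 18 mm wide; open, the fingers measure 123 mm over their backs; the gripper's body (75 mm by 187 mm) begins 45 mm behind the grasp point.
Start: joints at [0.931, 0.181, 1.607, -0, 1.354, -0.206], TCP at [0.242, 0.522, 0.303] pointing down, gripper open.
Joint ranges: [-2.99, 2.99], [-0.89, 2.07], [0.3, 2.58], [-1.14, 4.28], [0, 2.63], [-3.12, 3.12]. Speed limits (rad/s): [2.57, 2.57, 3.01, 3.14, 3.14, 3.14].

INTERFACE

Orientations are given as a rotation vector (axis times angle).
In Python, from workcell import observe, capture, hand_in, boxes_of, grip_point_offset gives the robot as it stands.
- The arm moves only by the tool move_arm, never from a script. Its argument "deltas" is one flat list of numbers, 6 for each row, row after row: the shift along the world's x, y, z as a fraction of full scale, then the turn, a rotation vector about the world's x, y, z as a fraction of full scale. A call has 1 to 5 rows; each row is the pose to reach, as a shift and turn from the pose commanded when the call began, turning the shorter way round; what a row does not reach only later rows make up. Full scale, the value 1, is 0.4 m for a shift and pi rad for a turn. A row lasts 1/12 s, in which the tool goes at most 41.7 mm and 7.16 degrees, less where a joint would pass 70% of its speed; a pose out of reach is approached as far as the arm can. A call with a number of a shift or a turn outside -1 to 1 is refused whole. A call with a gripper value outside its range is refused whole. "grip" is the closure, from -1 (fully open) to 1 (shut), set as the call begins (left out, the last holds). The fingers move at their own pace and stop on an object; "squeeze" is the grip in N (left out, the last holds). Time passes only in rows, so rows that repeat a pose let the fingers close. It gives the time, the measured TCP pose, the force and the opening at its end, in the units of the state.
- observe(): the state, without advancing time (a new reading comes with each control period).
- capture(name): name is "side" or "top" or "wrist"; returns a dict with "color" (400x640x3 uint8, red, green, blue), "camera_matrix" (3x3 intrinsics, pixels), "world_to_cam" (4x4, takes a point from world to camera coordinates). Camera axes: x right, y up, looking along -z (the intrinsics and any distortion apply to the point x, -y, -z); pixel columns grow to the right and rows downward; lengths in m; the calibration is good to about 2 mm. A picture is of the moment at which its call begins. There is no depth.
- hand_in(): hands the job in, once; it reports no verdict.
Trained networks look in a picture, given as the dict that the camera call returned (one of the last four; its "shot" number tells which), for a name from the list of things; names that differ only in an ending like _2 or _b are one class to them, and where a whole thing is asked for, a point or a joint stands for the part that bears it (a point fixed in the world has none). Each returns a list of dicts, best first, with "p" (0 to 1); they miss things now and then, are a little off and sometimes report something else, mostly with a low value. They report only what shows in the picture. A call takes as long as a camera call. They do not tell look-alikes from the thing itself.
- boxes_of(picture, label): "point" ([x, y, z] in m, in the coordinates of the camera as it stood for that picture, good to about 4 mm: the middle of the surface that is visible of it).
The state is a dict: "clock": time; "joints": joint angles; "qvel": joint speeds; "joint_torque": joint torques, N m; "position": TCP position; "tcp_rot": TCP orientation; "ft_force": force on the tool from outside, world axes, zero at the start; "wrist_torque": the same for the moment, N m; "opening": opening from 0.0 (shut) to 1.0 (fully open).
Only numpy, scipy, OpenCV 4.12 (cv2) and the standard library are available. Lean on these libraries where they do the work, as an engineer would, in place of code of your own. Each camera call takes 0.05 s, during which the arm holds its last target.

TASK

Five bag clips that look alike are clamped on the leaning clip rail, and some have gone slack: find the weak ones by squeezing the tails to feel the springs, take every weak clip off the rail and put it in the scrap pan. Leave the sound clips clamped on the rail where they are, and do not knock the jar or the beaker.

Things in the scene. Friction and masses are not known exactly. Their poses are not given: they have to be found in the camera images.
- clip_a: white plastic bag clip like a big clothes peg, 88 mm long, 24 wide, about 45 g; clips A to E look exactly alike and all notes on them hold for each. Origin on the pivot; z along the clip, jaws down to z = -40 mm, tails up to z = +48; y = pivot axis, along the rail; x = line along which the tails are squeezed. Frame fixed to the +x half; the other half turns about the pivot.
- clip_b: bag clip like A. Two flat thumb pads at z = 22 to 48 mm: outer faces 42 mm apart at mid-height (z = 35; 38 mm at the lower end, 46 at the upper). Squeezed there the jaws open; they are fully in when the pads are about 10 mm closer (faces 32 mm apart, parallel), jaw tips then about 16 mm apart.
- clip_c: bag clip like A. Sound spring: the pads yield at about 12 N (each finger), take about 16 N to push half-way in (about 37 mm over the fingers' contact) and 20 to 25 N fully in. Weak spring: about 3 N, 4 N and 5 to 6 N. Which clips are weak cannot be seen, only felt.
- clip_d: bag clip like A. All start clamped over the rail's edge, in line with the leaning strip: z points up and 35 degrees towards the rail's -x. Squeezed fully in, a clip lifts off along its own +z and is clear after 35 mm.
- clip_e: bag clip like A. Released, it springs shut; on the rail it clamps the strip again.
- rack: clip rail, fixed: dark steel foot plate 110 x 270 x 8 mm and a strip 5 mm thick, 270 mm wide along y, leaning 35 degrees from vertical towards its own -x (robot's side). Origin at the centre of the foot's underside; z up. Strip's upper edge at x = -34, z = 104 mm; clips stand along it at least 38 mm apart, pivots 8 mm beyond the edge (x = -38, z = 111 mm).
- pan: scrap pan, fixed: open aluminium box, outside 180 (x) x 200 (y) x 65 mm high, walls and floor 4 mm. Origin at the centre of its underside, z up.
- jar: glass jar with white cap, 56 mm across, 105 mm high, bystander. Origin at the centre of its underside.
- beaker: steel beaker, 64 mm across the rim, 85 mm high, bystander. Origin at the centre of its underside.
There are look-alikes about, which are no part of the job. Leave any purple look-alike of the clip_d alone.

How it is judged:
At the end, for the whole second after the job is handed in: Each clip is at rest, either in the scrap pan (pivot within its walls, at most 75 mm above the table) or clamped on the rail with over 15 N, as only a sound spring does, its pivot within 15 mm of its start; the three sound clips are all on the rail (((x of clip_a in the frame of pan between -0.086 and 0.086 m and y of clip_a in the frame of pan between -0.096 and 0.096 m and z of clip_a in the frame of pan between 0 and 0.075 m) or (distance of clip_a from where it was at the start of the episode below 0.015 m and contact force between clip_a and rack above 15 N)) and ((x of clip_b in the frame of pan between -0.086 and 0.086 m and y of clip_b in the frame of pan between -0.096 and 0.096 m and z of clip_b in the frame of pan between 0 and 0.075 m) or (distance of clip_b from where it was at the start of the episode below 0.015 m and contact force between clip_b and rack above 15 N)) and ((x of clip_c in the frame of pan between -0.086 and 0.086 m and y of clip_c in the frame of pan between -0.096 and 0.096 m and z of clip_c in the frame of pan between 0 and 0.075 m) or (distance of clip_c from where it was at the start of the episode below 0.015 m and contact force between clip_c and rack above 15 N)) and ((x of clip_d in the frame of pan between -0.086 and 0.086 m and y of clip_d in the frame of pan between -0.096 and 0.096 m and z of clip_d in the frame of pan between 0 and 0.075 m) or (distance of clip_d from where it was at the start of the episode below 0.015 m and contact force between clip_d and rack above 15 N)) and ((x of clip_e in the frame of pan between -0.086 and 0.086 m and y of clip_e in the frame of pan between -0.096 and 0.096 m and z of clip_e in the frame of pan between 0 and 0.075 m) or (distance of clip_e from where it was at the start of the episode below 0.015 m and contact force between clip_e and rack above 15 N)) and linear speed of each of clip_a, clip_b, clip_c, clip_d, clip_e below 0.03 m/s and (contact force between each of clip_a, clip_b, clip_c and rack above 15 N or contact force between each of clip_a, clip_b, clip_d and rack above 15 N or contact force between each of clip_a, clip_b, clip_e and rack above 15 N or contact force between each of clip_a, clip_c, clip_d and rack above 15 N or contact force between each of clip_a, clip_c, clip_e and rack above 15 N or contact force between each of clip_a, clip_d, clip_e and rack above 15 N or contact force between each of clip_b, clip_c, clip_d and rack above 15 N or contact force between each of clip_b, clip_c, clip_e and rack above 15 N or contact force between each of clip_b, clip_d, clip_e and rack above 15 N or contact force between each of clip_c, clip_d, clip_e and rack above 15 N)); the robot touches nothing.
It fails at once if the jar is shifted by more than 30 mm or tipped by more than 20 degrees (distance of jar from where it was at the start of the episode above 0.03 m or angle between jar's own z axis and vertical above 0.35 rad).
It fails at once if the beaker is shifted by more than 30 mm or tipped by more than 20 degrees (distance of beaker from where it was at the start of the episode above 0.03 m or angle between beaker's own z axis and vertical above 0.35 rad).
It also fails if it takes over 72 s, if anything falls off the work surface, if the arm or the gripper's body presses on something with over 40 N, if the wrist force passes 120 N, or if a joint passes its speed limit or range.

## Working session

There is one attempt and no reset: what is moved stays moved. The work goes in short steps, Python scripts to look and compute and a tool call to move; the robot and the scene stay as the last step left them, time stands still between calls to the robot, and variables do not carry over. Pictures are saved under pics/ and viewed, and the job is handed in when it is done.

Besides the shell and the picture viewer there is one more tool, called after "Call:" as name(argument=value, ...) on one line, values as JSON. move_arm: Moves the arm, as the interface text tells. Shift numbers are shares of 0.4 m and turn numbers shares of pi rad, none past 1 either way. Its arguments: {"type":"object","properties":{"deltas":{"type":"array","items":{"type":"number","minimum":-1,"maximum":1}},"grip":{"type":"number"},"squeeze":{"type":"number"}},"required":["deltas"]}

```bash
ls; mkdir -p pics
python3 - <<'E'
from workcell import *
import cv2,pickle
print(observe(), grip_point_offset)
for n in ["side","top","wrist"]:
    c=capture(n); pickle.dump(c,open(f'{n}.pkl','wb'))
    cv2.imwrite(f'pics/{n}0.png',c['color'][:,:,::-1]); print(n,c['camera_matrix'],c['world_to_cam'],c.keys())
E
```

```text
pics
{'clock': 0.0, 'joints': array([ 9.30734735e-01,  1.81513164e-01,  1.60796679e+00,  8.20478962e-06,
        1.35377607e+00, -2.06280291e-01]), 'qvel': array([-9.98451671e-04,  9.75896922e-06, -1.06264763e-03, -5.81394153e-06,
       -7.28907326e-04, -2.99579534e-04]), 'joint_torque': array([-3.03446723e-04, -4.33873165e+01, -3.41846895e+01,  7.00878329e-02,
        3.84866958e-02, -8.94398454e-05]), 'position': array([0.24139992, 0.52142594, 0.30184563]), 'tcp_rot': array([-6.75906375e-01, -3.06731349e+00,  2.37665010e-03]), 'ft_force': array([-0.10312668,  0.75675246,  0.07139176]), 'wrist_torque': array([-0.02734002, -0.0089987 ,  0.00494369]), 'opening': 0.9999675325841124} 0.0453
side [[418.96487382   0.         322.42727852]
 [  0.         418.96487382 206.14074313]
 [  0.           0.           1.        ]] [[ 0.77623178 -0.63019689  0.01777917 -0.4051529 ]
 [ 0.46043778  0.58594725  0.66683047 -0.29518541]
 [-0.43065215 -0.5094288   0.74499733 -0.85664466]
 [ 0.          0.          0.          1.        ]] dict_keys(['color', 'camera_matrix', 'world_to_cam', 'shot'])
top [[414.23100667   0.         318.9663781 ]
 [  0.         414.23100667 209.47884296]
 [  0.           0.           1.        ]] [[-0.02736366 -0.999624    0.0017593   0.0124416 ]
 [ 0.97622151 -0.02634435  0.21516863 -0.50434115]
 [-0.21504138  0.00760527  0.97657533 -0.947207  ]
 [ 0.          0.          0.          1.        ]] dict_keys(['color', 'camera_matrix', 'world_to_cam', 'shot'])
wrist [[278.41273863   0.         317.49623162]
 [  0.         278.41273863 195.25919355]
 [  0.           0.           1.        ]] [[ 0.42035595  0.90735732 -0.00188881 -0.57343088]
 [-0.87457985  0.40461475 -0.26720214  0.03733033]
 [-0.24168358  0.11397192  0.96363865 -0.38946705]
 [ 0.          0.          0.          1.        ]] dict_keys(['color', 'camera_matrix', 'world_to_cam', 'shot'])
```

View pics/side0.png

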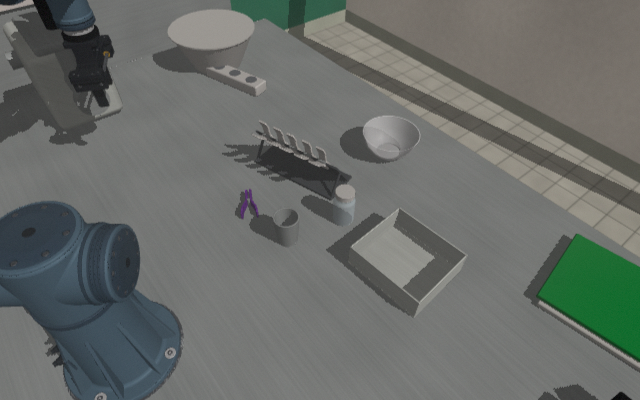

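View pics/top0.png

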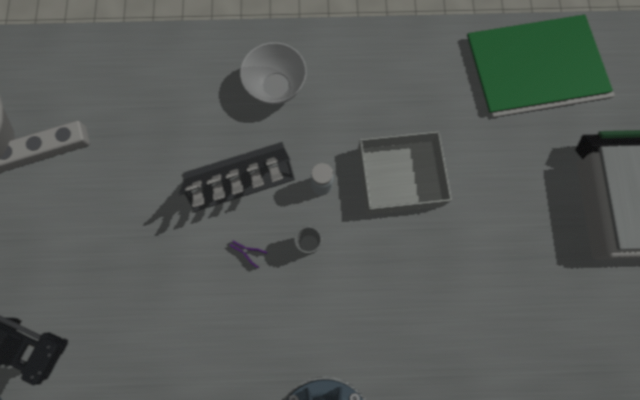

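View pics/wrist0.png

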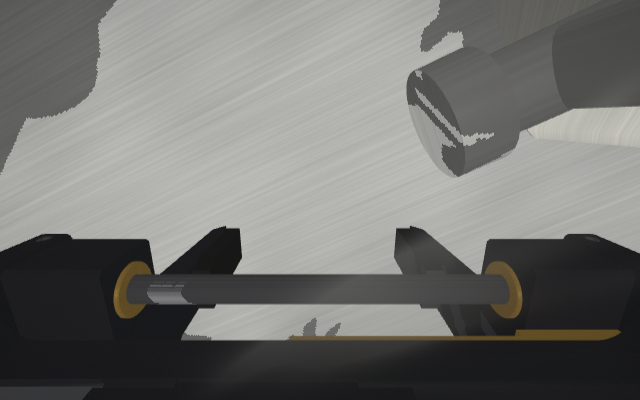

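```bash
cat > h.py <<'E'
from workcell import *
import numpy as np
def w(c,p):
    M=np.linalg.inv(c['world_to_cam']); return (M@np.r_[p,1])[:3]
def proj(c,P):
    q=c['world_to_cam']@np.r_[P,1]; v=np.array([q[0],-q[1],-q[2]]); u=c['camera_matrix']@v; return u[:2]/u[2]
def ray(c,px):
    M=np.linalg.inv(c['world_to_cam']); d=np.linalg.inv(c['camera_matrix'])@np.r_[px,1]; d=np.array([d[0],-d[1],-d[2]]); return M[:3,3],M[:3,:3]@d
def onz(c,px,z):
    o,d=ray(c,px); return o+d*(z-o[2])/d[2]
def tri(c1,p1,c2,p2):
    o1,d1=ray(c1,p1);o2,d2=ray(c2,p2)
    s=np.linalg.lstsq(np.c_[d1,-d2],o2-o1,rcond=None)[0]
    a=o1+d1*s[0];b=o2+d2*s[1]; return (a+b)/2,np.linalg.norm(a-b)
E
python3 - <<'E'
from h import *
for n in ["side","top"]:
    c=capture(n)
    for l in ["clip_a","rack","pan","jar","beaker"]:
        for r in boxes_of(c,l): print(n,l,round(r['p'],2),w(c,r['point']).round(3),proj(c,w(c,r['point'])).round())
E
```

```text
side clip_a 0.79 [0.413 0.178 0.021] [248. 201.]
side clip_a 0.66 [0.582 0.142 0.125] [307. 152.]
side clip_a 0.65 [0.568 0.182 0.12 ] [293. 148.]
side clip_a 0.54 [0.598 0.101 0.126] [321. 158.]
side clip_a 0.46 [0.544 0.278 0.127] [265. 131.]
side clip_a 0.44 [0.556 0.23  0.123] [279. 140.]
side rack 0.82 [0.597 0.185 0.006] [302. 174.]
side pan 0.96 [ 0.61  -0.214  0.008] [407. 262.]
side jar 0.81 [ 0.568 -0.024  0.073] [343. 206.]
side beaker 0.89 [0.427 0.017 0.055] [288. 228.]
top clip_a 0.71 [0.547 0.232 0.123] [216. 188.]
top clip_a 0.68 [0.416 0.183 0.023] [244. 250.]
top clip_a 0.64 [0.576 0.144 0.119] [255. 175.]
top clip_a 0.56 [0.587 0.104 0.123] [272. 169.]
top clip_a 0.53 [0.533 0.278 0.125] [195. 194.]
top rack 0.88 [0.609 0.199 0.007] [240. 176.]
top pan 0.7 [ 0.603 -0.221  0.005] [403. 174.]
top jar 0.89 [ 0.564 -0.006  0.111] [320. 179.]
top jar 0.63 [0.563 0.19  0.125] [234. 180.]
top beaker 0.93 [0.433 0.031 0.036] [307. 240.]
```

Run:
```python
import cv2,pickle
for n,(x0,y0,x1,y1) in {'top':(165,130,345,265),'side':(215,105,375,225)}.items():
    i=cv2.imread(f'pics/{n}0.png')[y0:y1,x0:x1]; i=cv2.resize(i,None,fx=4.4,fy=4.4,interpolation=cv2.INTER_CUBIC)
    i=cv2.convertScaleAbs(i,alpha=1.6); cv2.imwrite(f'pics/{n}crop.png',i)
```

```text
(no output)
```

View pics/topcrop.png

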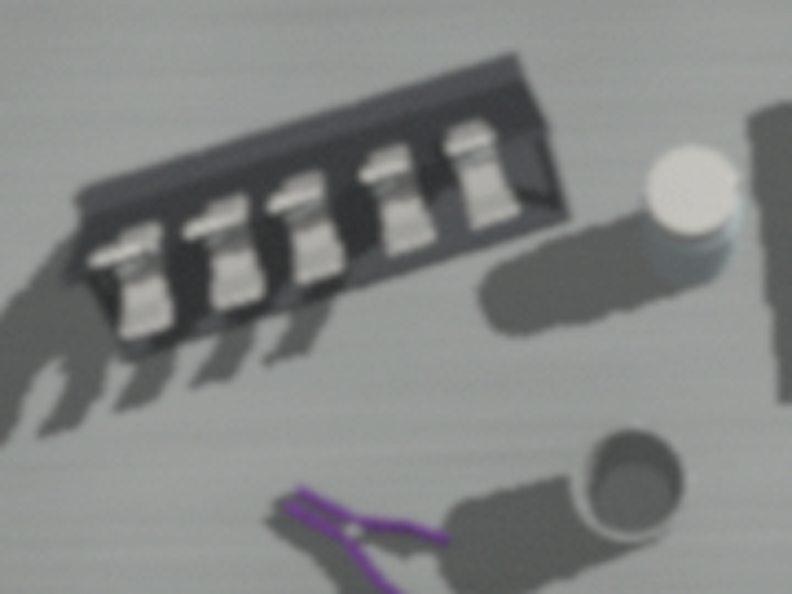

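View pics/sidecrop.png

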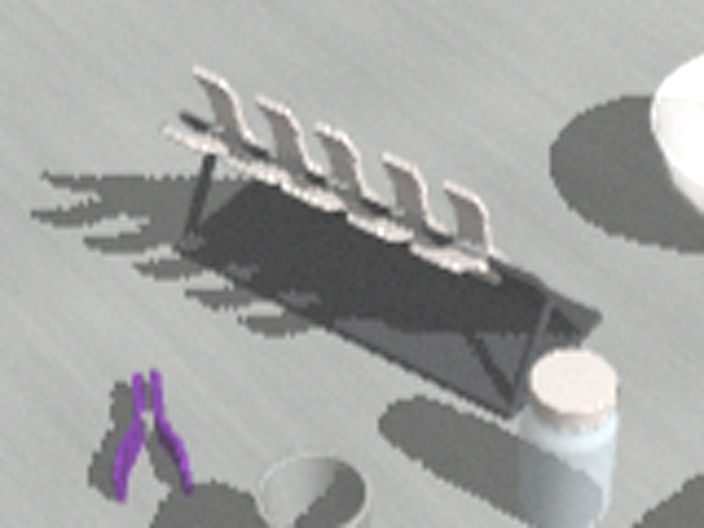

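```bash
cat > fit.py <<'E'
from h import *
import pickle,cv2
from scipy.optimize import least_squares
T=pickle.load(open('top.pkl','rb'));S=pickle.load(open('side.pkl','rb'))
t=lambda x,y:(x/4.4+165-.5,y/4.4+130-.5); s=lambda x,y:(x/4.4+215-.5,y/4.4+105-.5)
obs=[(T,t(515,55),(55,-135,8)),(T,t(570,215),(-55,-135,8)),(T,t(78,195),(55,135,8)),(T,t(132,360),(-55,135,8)),
(S,s(178,247),(-55,135,4)),(S,s(512,415),(-55,-135,4)),(S,s(601,320),(55,-135,6))]
def R(x,P): 
    c,sn=np.cos(x[2]),np.sin(x[2]); P=np.array(P)/1000; return np.array([x[0]+c*P[0]-sn*P[1],x[1]+sn*P[0]+c*P[1],P[2]])
f=lambda x:np.concatenate([proj(c,R(x,P))-np.array(p) for c,p,P in obs])
r=least_squares(f,[.6,.19,.3]);
if __name__=='__main__':
    print(r.x,f(r.x).reshape(-1,2).round(1))
    for n,c,(x0,y0,x1,y1) in (('top',T,(165,130,345,265)),('side',S,(215,105,375,225))):
        i=cv2.imread(f'pics/{n}crop.png')
        dr=lambda P:tuple(((proj(c,R(r.x,P))+.5-np.array([x0,y0]))*4.4).astype(int).tolist())
        for a,b in (((-34,135,104),(-34,-135,104)),((39,135,0),(39,-135,0)),((55,-135,8),(-55,-135,8)),((55,135,8),(-55,135,8)),((-55,135,8),(-55,-135,8)),((55,-135,8),(55,135,8))):
            cv2.line(i,dr(a),dr(b),(0,0,255),1)
        u=np.array([-np.sin(np.radians(35)),0,np.cos(np.radians(35))]);v=np.array([u[2],0,-u[0]])
        for y in (-95,-50,0,45,90):
            for sx in (1,-1):
                a=np.array([-38,y,111])
                for w_ in(-12,12):
                  cv2.line(i,dr(a+[0,w_,0]+22*u+sx*19*v),dr(a+[0,w_,0]+48*u+sx*23*v),(0,255,0),1)
        cv2.imwrite(f'pics/{n}fit.png',i)
E
python3 fit.py
```

```text
[0.60991011 0.20363132 0.30285395] [[ 0.2 -1.3]
 [ 0.8  0.3]
 [ 0.  -1.3]
 [-1.1  0.6]
 [-1.2  1.2]
 [-0.3  1.1]
 [ 0.3 -1. ]]
```

```bash
python3 -c "
import cv2,numpy as np
a=cv2.imread('pics/topfit.png');cv2.imwrite('pics/tf2.png',a)"
```

```text
(no output)
```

View pics/topfit.png

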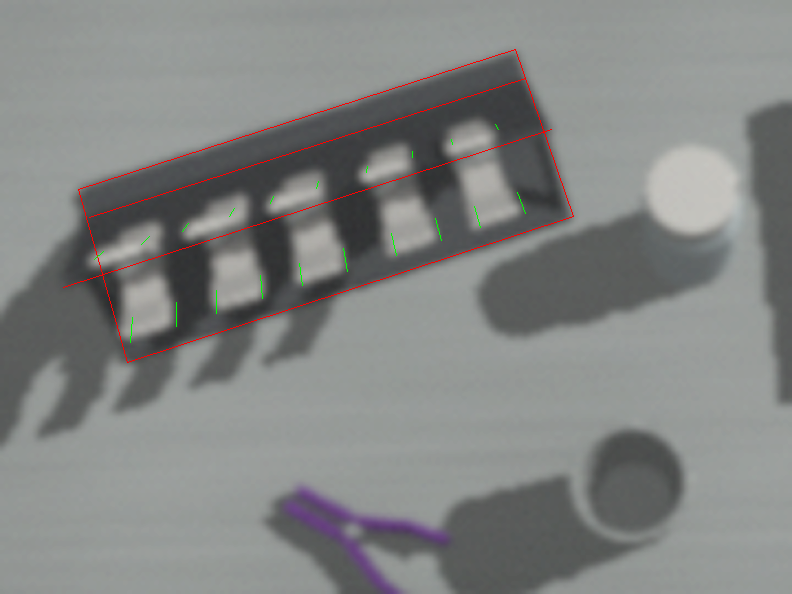

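View pics/sidefit.png

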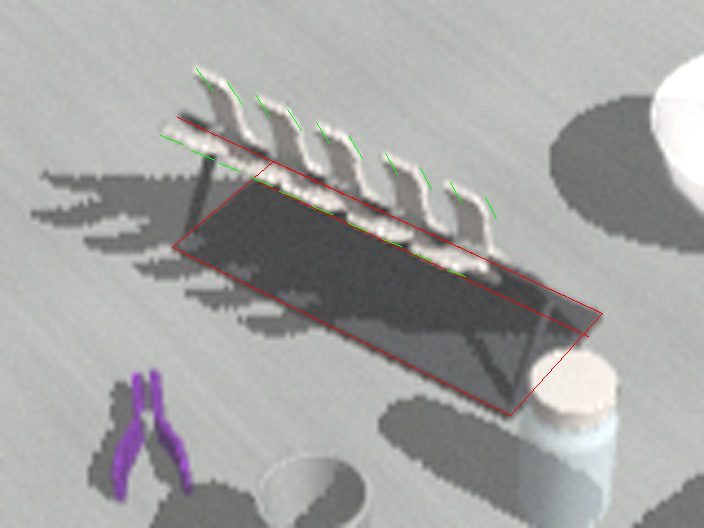

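```bash
python3 - <<'E'
from fit import *
x=r.x;ex=np.array([np.cos(x[2]),np.sin(x[2])]);ey=np.array([-ex[1],ex[0]])
for n in ["side","top"]:
    c=capture(n)
    for q in boxes_of(c,"clip_a")+boxes_of(c,'jar')+boxes_of(c,'beaker')+boxes_of(c,'pan'):
        P=w(c,q['point']); d=P[:2]-x[:2]; print(n,(1000*np.r_[d@ex,d@ey,P[2]]).round())
# pad-bottom pixel edges on top crop -> rack y, on -x pad plane tip
u=np.array([-np.sin(np.radians(35)),0,np.cos(np.radians(35))]);v=np.array([u[2],0,-u[0]])
for y in (-92,-47,0,45,90):
  for sx in(1,-1):
    print(y,sx,[ (np.array([ (proj(T,R(r.x,np.array([-38,y,111])+[0,k,0]+48*u+sx*23*v))+.5-np.array([165,130]))*4.4]).round().tolist()) for k in (-12,12)],
     [ (np.array([ (proj(S,R(r.x,np.array([-38,y,111])+[0,k,0]+48*u+sx*23*v))+.5-np.array([215,105]))*4.4]).round().tolist()) for k in (-12,12)])
# pan corners / jar / beaker
E
python3 - <<'E'
import cv2
for n,(x0,y0,x1,y1) in {'top':(340,115,470,225),'side':(330,175,490,325)}.items():
    i=cv2.imread(f'pics/{n}0.png')[y0:y1,x0:x1]; i=cv2.resize(i,None,fx=4,fy=4,interpolation=cv2.INTER_CUBIC)
    cv2.imwrite(f'pics/{n}pan.png',cv2.convertScaleAbs(i,alpha=1.5))
E
```

```text
side [-42. -53. 128.]
side [-50.  -7. 120.]
side [-43. -96. 124.]
side [-40.  40. 122.]
side [-42.  88. 129.]
side [-197.   34.   20.]
side [-111. -203.   75.]
side [-228. -123.   56.]
side [-124. -397.    4.]
top [-51.  47. 121.]
top [-47.   1. 123.]
top [-193.   37.   24.]
top [-53.  89. 121.]
top [-53. -93. 122.]
top [-51. -45. 124.]
top [-100. -189.  108.]
top [-220. -117.   37.]
top [-101. -188.  107.]
top [-134. -402.    7.]
-92 1 [[[492.0, 132.0]], [[447.0, 146.0]]] [[[481.0, 196.0]], [[446.0, 180.0]]]
-92 -1 [[[520.0, 215.0]], [[475.0, 230.0]]] [[[444.0, 268.0]], [[408.0, 252.0]]]
-47 1 [[[407.0, 159.0]], [[361.0, 174.0]]] [[[416.0, 167.0]], [[382.0, 151.0]]]
-47 -1 [[[436.0, 242.0]], [[391.0, 257.0]]] [[[378.0, 238.0]], [[344.0, 222.0]]]
0 1 [[[316.0, 188.0]], [[270.0, 203.0]]] [[[349.0, 137.0]], [[316.0, 122.0]]]
0 -1 [[[348.0, 271.0]], [[302.0, 286.0]]] [[[312.0, 207.0]], [[279.0, 191.0]]]
45 1 [[[229.0, 216.0]], [[183.0, 231.0]]] [[[288.0, 109.0]], [[255.0, 95.0]]]
45 -1 [[[262.0, 299.0]], [[217.0, 314.0]]] [[[251.0, 178.0]], [[219.0, 163.0]]]
90 1 [[[142.0, 245.0]], [[95.0, 260.0]]] [[[228.0, 82.0]], [[196.0, 68.0]]]
90 -1 [[[177.0, 327.0]], [[131.0, 342.0]]] [[[192.0, 150.0]], [[161.0, 136.0]]]
```

View pics/toppan.png

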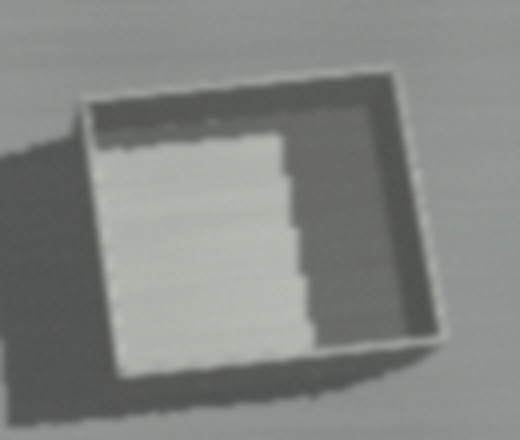

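```bash
cat >> h.py <<'E'
from scipy.spatial.transform import Rotation as Ro
RX=np.array([0.6099,0.2036,0.30285])
cz,sz=np.cos(RX[2]),np.sin(RX[2]); Rz=np.array([[cz,-sz,0],[sz,cz,0],[0,0,1]])
a35=np.radians(35); U=np.array([-np.sin(a35),0,np.cos(a35)]); V=np.array([np.cos(a35),0,np.sin(a35)])
YS=[91,45,-.5,-48,-93.5]
Rclip=Rz@np.c_[np.cross(V,-U),V,-U]
def clip_tcp(i,h=0.,dx=0.,y=None):
    p=np.array([-38,YS[i] if y is None else y,111.])/1000+U*(.035+grip_point_offset+h)+V*dx
    return Rz@p+np.r_[RX[:2],0]
def delta(P,R):
    s=observe(); d=(np.array(P)-s['position'])/.4; t=(Ro.from_matrix(R)*Ro.from_rotvec(s['tcp_rot']).inv()).as_rotvec()/np.pi
    print('pos',s['position'].round(4),'-> ',np.round(P,4),'DELTA',np.r_[d,t].round(3).tolist(),'j',s['joints'].round(2),'F',s['ft_force'].round(2),'open mm',round(s['opening']*88,1),'t',round(s['clock'],2))
def clipcoord():
    s=observe(); p=Rz.T@(s['position']-np.r_[RX[:2],0])*1000-np.array([-38,0,111]); f=Rz.T@s['ft_force']
    print('clip frame: x %.1f y %.1f grasp z %.1f'%(p@V,p[1],p@U-45.3),'F xyz',np.round([f@V,f[1],f@U],2),'open %.1f'%(88*s['opening']))
E
python3 -c "
from h import *
delta(clip_tcp(0,.06),Rclip)"
```

```text
pos [0.2417 0.5217 0.3027] ->  [0.4697 0.2551 0.2259] DELTA [0.57, -0.667, -0.192, 0.132, -0.15, -0.257] j [ 0.93  0.18  1.61  0.    1.35 -0.21] F [-0.54 -0.58  0.3 ] open mm 88.2 t 1.25
```

Call:
move_arm(deltas=[0.57,-0.667,-0.1,0.132,-0.15,-0.257,0.57,-0.667,-0.1,0.132,-0.15,-0.257,0.57,-0.667,-0.1,0.132,-0.15,-0.257,0.57,-0.667,-0.1,0.132,-0.15,-0.257,0.57,-0.667,-0.1,0.132,-0.15,-0.257], grip=-1, squeeze=8)

```text
clock: 1.67
position: [0.377, 0.3629, 0.2794]
tcp_rot: [1.301, 2.569, 0.452]
ft_force: [1.6, 0.4, 0.0]
opening: 1.0
```

```bash
python3 -c "
from h import *
delta(clip_tcp(0,.06),Rclip)"
```

```text
pos [0.377  0.3629 0.2794] ->  [0.4697 0.2551 0.2259] DELTA [0.232, -0.27, -0.134, 0.05, -0.057, -0.099] j [ 0.55 -0.1   1.99 -0.04  0.87 -0.06] F [1.62 0.39 0.02] open mm 88.0 t 1.67
```

Call:
move_arm(deltas=[0.232,-0.27,-0.134,0.05,-0.057,-0.099,0.232,-0.27,-0.134,0.05,-0.057,-0.099,0.232,-0.27,-0.134,0.05,-0.057,-0.099,0.232,-0.27,-0.134,0.05,-0.057,-0.099,0.232,-0.27,-0.134,0.05,-0.057,-0.099])

```text
clock: 2.08
position: [0.4697, 0.2529, 0.2232]
tcp_rot: [1.603, 2.178, 0.675]
ft_force: [-0.4, -0.0, 0.0]
opening: 0.998
```

```bash
python3 -c "
from h import *
import cv2
delta(clip_tcp(0,.03),Rclip);clipcoord()
c=capture('wrist');cv2.imwrite('pics/w1.png',c['color'][:,:,::-1])
c=capture('side');cv2.imwrite('pics/s1.png',cv2.resize(c['color'][60:220,180:400,::-1],None,fx=3.5,fy=3.5))"
```

```text
pos [0.4697 0.2529 0.2232] ->  [0.4861 0.2603 0.2014] DELTA [0.041, 0.018, -0.055, 0.001, -0.003, 0.001] j [ 0.26 -0.07  2.14  0.05  0.47 -0.08] F [-0.4  -0.03  0.02] open mm 87.8 t 2.08
clip frame: x -2.1 y 88.9 grasp z 93.1 F xyz [-0.31  0.09  0.24] open 87.8
```

View pics/w1.png

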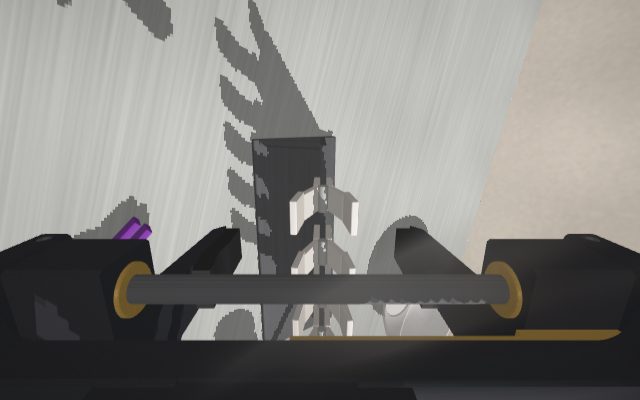

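View pics/s1.png

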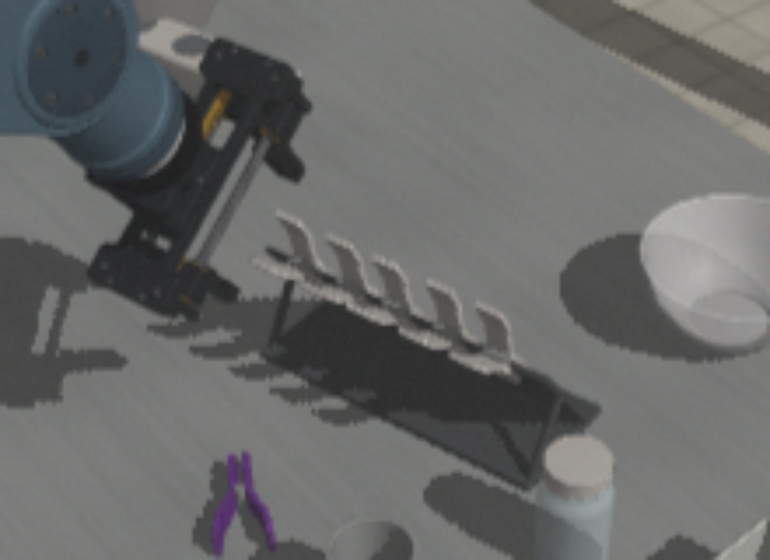

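```bash
python3 -c "
from h import *
import cv2
c=capture('wrist');i=c['color'][:,:,::-1].copy()
for y in YS:
  for sx in (1,-1):
    for k in (-12,12):
      q=[proj(c,Rz@((np.array([-38,y+k,111])+a*U+sx*b*V)/1000)+np.r_[RX[:2],0]) for a,b in((22,19),(48,23))]
      cv2.line(i,*[tuple(int(4*v) for v in t) for t in q],(0,255,0),1,shift=2)
q=[proj(c,Rz@((np.array([-34,y,104]))/1000)+np.r_[RX[:2],0]) for y in (-135,80)]
cv2.line(i,*[tuple(int(4*v) for v in t) for t in q],(0,0,255),1,shift=2)
cv2.imwrite('pics/w2.png',cv2.resize(i[120:345,220:420],None,fx=3.5,fy=2.6))
"
```

```text
(no output)
```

View pics/w2.png

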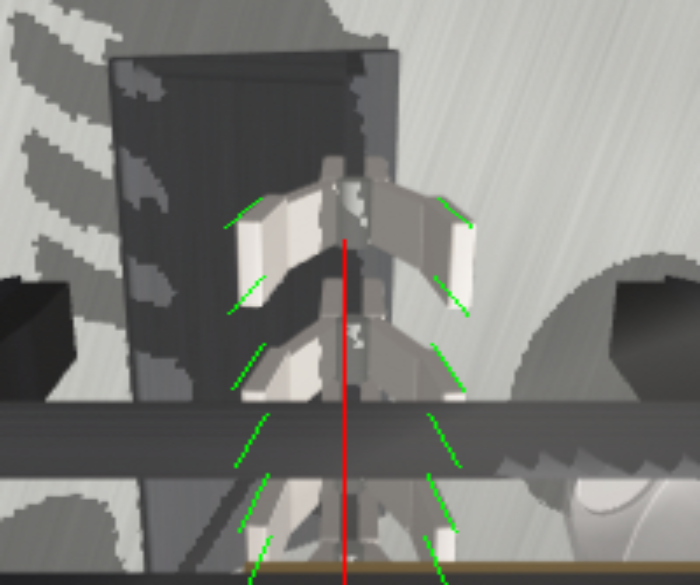

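```bash
python3 -c "
from h import *
delta(clip_tcp(0,0,.001),Rclip)"
```

```text
pos [0.4691 0.2565 0.2259] ->  [0.5033 0.2656 0.1774] DELTA [0.086, 0.023, -0.121, 0.001, -0.002, -0.001] j [ 0.27 -0.07  2.14  0.04  0.47 -0.07] F [ 0.83  0.23 -0.18] open mm 87.8 t 2.23
```

Call:
move_arm(deltas=[0.086,0.023,-0.121,0.001,-0.002,-0.001,0.086,0.023,-0.121,0.001,-0.002,-0.001,0.086,0.023,-0.121,0.001,-0.002,-0.001])

```text
clock: 2.48
position: [0.503, 0.2668, 0.1751]
tcp_rot: [1.597, 2.177, 0.684]
ft_force: [-0.3, 0.8, 0.8]
opening: 0.997
```

```bash
python3 -c "
from h import *
import cv2
clipcoord()
c=capture('side');cv2.imwrite('pics/s2.png',cv2.resize(c['color'][60:220,180:400,::-1],None,fx=3.5,fy=3.5))"
```

```text
clip frame: x -0.2 y 92.2 grasp z 33.1 F xyz [0.46 0.88 0.67] open 87.8
```

View pics/s2.png

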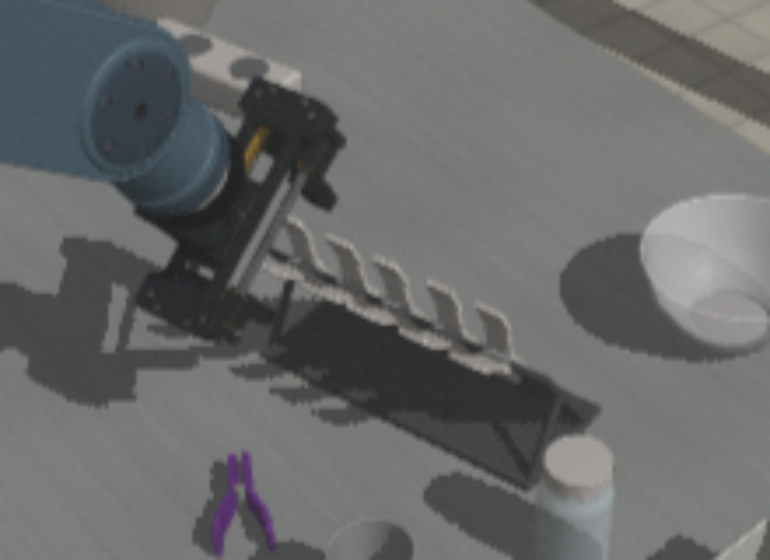

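Call:
move_arm(deltas=[0,0,0,0,0,0,0,0,0,0,0,0,0,0,0,0,0,0,0,0,0,0,0,0,0,0,0,0,0,0], grip=1, squeeze=8)

```text
clock: 2.95
position: [0.5034, 0.2658, 0.1781]
tcp_rot: [1.596, 2.172, 0.687]
ft_force: [-0.4, -0.7, -0.0]
opening: 0.645
```

```bash
python3 -c "
from h import *
clipcoord()"
```

```text
clip frame: x 1.5 y 91.1 grasp z 35.5 F xyz [-0.52 -0.56  0.32] open 56.8
```

Call:
move_arm(deltas=[0,0,0,0,0,0,0,0,0,0,0,0,0,0,0,0,0,0,0,0,0,0,0,0,0,0,0,0,0,0])

```text
clock: 3.37
position: [0.5033, 0.2655, 0.1773]
tcp_rot: [1.597, 2.173, 0.686]
ft_force: [-5.8, -1.9, 5.6]
opening: 0.477
```

```bash
python3 -c "
from h import *
clipcoord()"
```

```text
clip frame: x 0.9 y 90.9 grasp z 35.0 F xyz [-1.78 -0.13  8.1 ] open 42.0
```

Call:
move_arm(deltas=[0,0,0,0,0,0,0,0,0,0,0,0,0,0,0,0,0,0])

```text
clock: 3.62
position: [0.5033, 0.2656, 0.1773]
tcp_rot: [1.597, 2.173, 0.686]
ft_force: [-4.8, -2.6, 5.5]
opening: 0.478
```

```bash
python3 -c "
from h import *
clipcoord()"
```

```text
clip frame: x 0.9 y 90.9 grasp z 35.0 F xyz [-1.24 -1.02  7.6 ] open 42.0
```

Call:
move_arm(deltas=[0,0,0,0,0,0,0,0,0,0,0,0,0,0,0,0,0,0,0.034,-0.11,0,0,0,0,0.034,-0.11,0,0,0,0], grip=-0.45)

```text
clock: 4.03
position: [0.5173, 0.2211, 0.1772]
tcp_rot: [1.595, 2.174, 0.687]
ft_force: [-0.4, -0.3, 0.1]
opening: 0.722
```

```bash
python3 -c "
from h import *
clipcoord(); delta(clip_tcp(1,0,.001),Rclip)"
```

```text
clip frame: x 1.0 y 44.3 grasp z 34.8 F xyz [-0.37 -0.18  0.36] open 63.5
pos [0.5173 0.2211 0.1772] ->  [0.517  0.2217 0.1774] DELTA [-0.001, 0.002, 0.0, 0.0, 0.0, -0.001] j [ 0.15  0.09  2.11  0.25  0.35 -0.36] F [-0.43 -0.33  0.08] open mm 63.5 t 4.03
```

Call:
move_arm(deltas=[0,0,0,0,0,0,0,0,0,0,0,0,0,0,0,0,0,0,0,0,0,0,0,0,0,0,0,0,0,0], grip=1)

```text
clock: 4.45
position: [0.5167, 0.2222, 0.177]
tcp_rot: [1.597, 2.174, 0.686]
ft_force: [-0.2, -1.9, -0.4]
opening: 0.475
```

Call:
move_arm(deltas=[0,0,0,0,0,0,0,0,0,0,0,0])

```text
clock: 4.62
position: [0.5167, 0.2221, 0.177]
tcp_rot: [1.597, 2.174, 0.686]
ft_force: [0.9, 1.4, -0.6]
opening: 0.474
```

```bash
python3 -c "
from h import *
clipcoord()"
```

```text
clip frame: x 0.6 y 45.4 grasp z 34.9 F xyz [ 0.68  1.13 -1.21] open 41.7
```

Call:
move_arm(deltas=[0,0,0,0,0,0,0,0,0,0,0,0,0,0,0,0,0,0,0.034,-0.109,0,0,0,0,0.034,-0.109,0,0,0,0], grip=-0.45)

```text
clock: 5.03
position: [0.5313, 0.1771, 0.1776]
tcp_rot: [1.594, 2.173, 0.687]
ft_force: [-0.1, -0.2, 0.1]
opening: 0.725
```

```bash
python3 -c "
from h import *
clipcoord(); delta(clip_tcp(2,0,.001),Rclip)"
```

```text
clip frame: x 1.4 y -1.8 grasp z 35.0 F xyz [-0.06 -0.12  0.22] open 63.8
pos [0.5313 0.1771 0.1776] ->  [0.5306 0.1783 0.1774] DELTA [-0.002, 0.003, -0.001, 0.0, 0.001, -0.001] j [ 0.04  0.08  2.12  0.41  0.38 -0.6 ] F [-0.13 -0.17  0.14] open mm 63.8 t 5.03
```

Call:
move_arm(deltas=[0,0,0,0,0,0,0,0,0,0,0,0,0,0,0,0,0,0,0,0,0,0,0,0,0,0,0,0,0,0], grip=1)

```text
clock: 5.45
position: [0.5301, 0.1787, 0.1769]
tcp_rot: [1.597, 2.175, 0.686]
ft_force: [-1.3, 0.1, -1.0]
opening: 0.375
```

Call:
move_arm(deltas=[0,0,0,0,0,0,0,0,0,0,0,0])

```text
clock: 5.62
position: [0.5303, 0.1784, 0.177]
tcp_rot: [1.597, 2.174, 0.686]
ft_force: [-0.0, 0.5, -1.0]
opening: 0.356
```

```bash
python3 -c "
from h import *
clipcoord(); print(observe()['joints'])"
```

```text
clip frame: x 0.6 y -0.3 grasp z 34.9 F xyz [-0.47  0.5  -0.87] open 31.3
[ 0.0456742   0.07680545  2.11977096  0.40816079  0.37793778 -0.59518593]
```

Call:
move_arm(deltas=[-0.014,-0.004,0.02,0,0,0,-0.034,-0.011,0.051,0,0,0,-0.06,-0.019,0.09,0,0,0,-0.082,-0.026,0.123,0,0,0,-0.082,-0.026,0.123,0,0,0], squeeze=14)

```text
clock: 6.03
position: [0.4979, 0.1677, 0.2287]
tcp_rot: [1.594, 2.171, 0.689]
ft_force: [0.5, 0.5, -0.2]
opening: 0.358
```

```bash
cat >> h.py <<'E'
PAN=None
E
python3 -c "
from h import *
import cv2
clipcoord()
c=capture('side');cv2.imwrite('pics/s3.png',cv2.resize(c['color'][60:220,180:400,::-1],None,fx=3.5,fy=3.5))
import pickle
T=pickle.load(open('top.pkl','rb'))
# pan rim corners from toppan crop
for p in ((82,98),(393,68),(443,337),(120,377)): print(onz(T,(p[0]/4+340-.5,p[1]/4+115-.5),.065).round(3))
"
```

```text
clip frame: x 2.3 y -0.8 grasp z 96.8 F xyz [ 0.38  0.31 -0.52] open 31.5
[ 0.679 -0.108  0.065]
[ 0.694 -0.303  0.065]
[ 0.52  -0.318  0.065]
[ 0.501 -0.122  0.065]
```

View pics/s3.png

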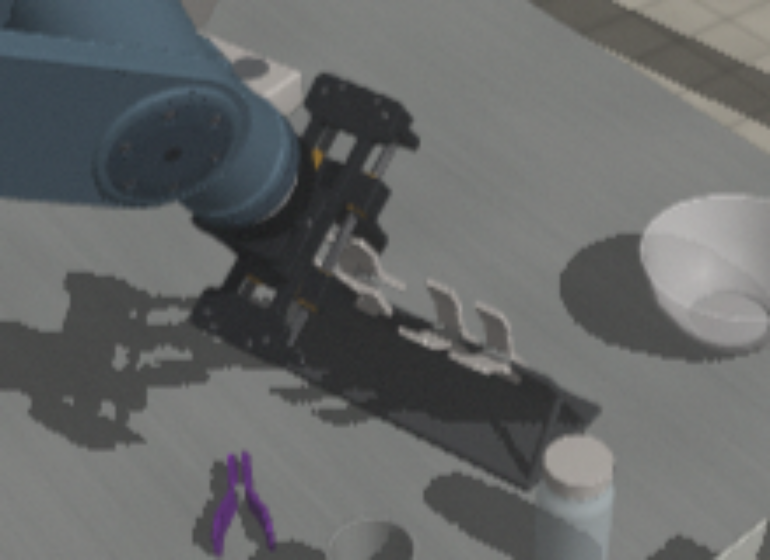

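```bash
cat >> h.py <<'E'
Rv=np.array([[0,1,0],[1,0,0],[0,0,-1.]])
E
python3 -c "
from h import *
delta([.5,.13,.30],Rv);delta([.6,-.175,.28],Rv)"
```

```text
pos [0.4981 0.1677 0.2278] ->  [0.5  0.13 0.3 ] DELTA [0.005, -0.094, 0.181, -0.029, 0.194, -0.094] j [ 0.02 -0.11  2.17  0.34  0.51 -0.53] F [ 0.3   0.97 -0.85] open mm 31.6 t 6.08
pos [0.4981 0.1677 0.2278] ->  [ 0.6   -0.175  0.28 ] DELTA [0.255, -0.857, 0.131, -0.029, 0.194, -0.094] j [ 0.02 -0.11  2.17  0.34  0.51 -0.53] F [ 0.3   0.97 -0.85] open mm 31.6 t 6.08
```

Call:
move_arm(deltas=[0.005,-0.094,0.181,-0.029,0.194,-0.094,0.005,-0.094,0.181,-0.029,0.194,-0.094,0.255,-0.857,0.131,-0.029,0.194,-0.094,0.255,-0.857,0.131,-0.029,0.194,-0.094,0.255,-0.857,0.131,-0.029,0.194,-0.094])

```text
clock: 6.5
position: [0.5392, 0.0157, 0.2854]
tcp_rot: [2.142, 2.229, 0.106]
ft_force: [1.3, -0.2, -1.0]
opening: 0.361
```

```bash
python3 -c "
from h import *
delta([.6,-.175,.25],Rv)"
```

```text
pos [0.5392 0.0157 0.2854] ->  [ 0.6   -0.175  0.25 ] DELTA [0.152, -0.477, -0.089, -0.005, 0.026, -0.013] j [-0.21  0.07  1.77  0.03  1.23 -0.26] F [ 1.26 -0.21 -0.99] open mm 31.8 t 6.5
```

Call:
move_arm(deltas=[0.152,-0.477,-0.03,-0.005,0.026,-0.013,0.152,-0.477,-0.03,-0.005,0.026,-0.013,0.152,-0.477,-0.089,-0.005,0.026,-0.013,0.152,-0.477,-0.089,-0.005,0.026,-0.013,0.152,-0.477,-0.089,-0.005,0.026,-0.013])

```text
clock: 6.92
position: [0.5997, -0.1763, 0.2465]
tcp_rot: [2.22, 2.22, 0.003]
ft_force: [0.5, 0.7, -0.6]
opening: 0.356
```

```bash
python3 -c "
from h import *
delta([.6,-.175,.14],Rv)"
```

```text
pos [ 0.5997 -0.1763  0.2465] ->  [ 0.6   -0.175  0.14 ] DELTA [0.001, 0.003, -0.266, -0.0, 0.001, 0.0] j [-0.48  0.34  1.53  0.    1.27 -0.48] F [ 0.46  0.72 -0.63] open mm 31.3 t 6.92
```

Call:
move_arm(deltas=[0,0,-0.1,0,0,0,0,0,-0.2,0,0,0,0,0,-0.266,0,0,0,0,0,-0.266,0,0,0,0,0,-0.266,0,0,0])

```text
clock: 7.33
position: [0.598, -0.1733, 0.1399]
tcp_rot: [-2.22, -2.22, -0.001]
ft_force: [0.4, -0.6, 0.0]
opening: 0.357
```

```bash
python3 -c "
from h import *
import cv2
delta([.6,-.175,.14],Rv)
c=capture('side');cv2.imwrite('pics/s4.png',cv2.resize(c['color'][120:320,280:500,::-1],None,fx=3,fy=3))
"
```

```text
pos [ 0.598  -0.1733  0.1399] ->  [ 0.6   -0.175  0.14 ] DELTA [0.005, -0.004, 0.0, -0.001, -0.0, -0.0] j [-0.47  0.47  1.59  0.    1.08 -0.47] F [ 0.38 -0.61  0.01] open mm 31.5 t 7.33
```

View pics/s4.png

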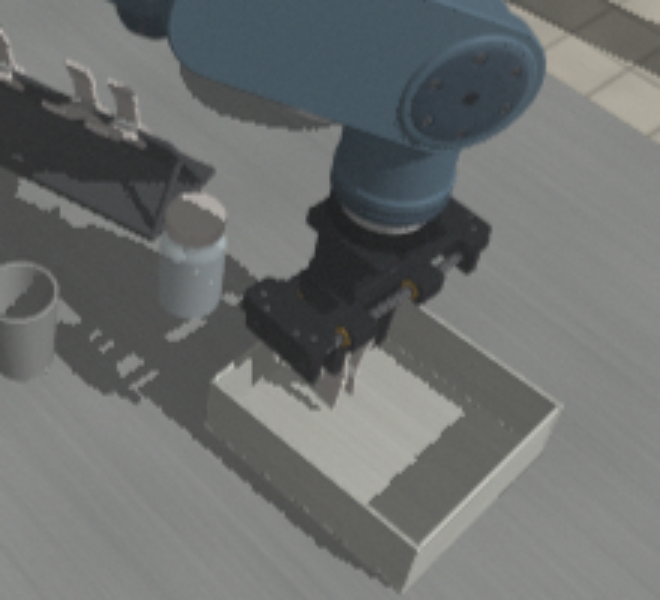

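Call:
move_arm(deltas=[0,0,0,0,0,0,0,0,0,0,0,0,0,0,0,0,0,0,0,0,0,0,0,0,0,0,0,0,0,0], grip=-0.6, squeeze=8)

```text
clock: 7.8
position: [0.5995, -0.1741, 0.1439]
tcp_rot: [2.218, 2.218, 0.004]
ft_force: [-0.2, 0.6, -0.1]
opening: 0.717
```

Call:
move_arm(deltas=[0,0,0.1,0,0,0,0,0,0.2,0,0,0,0,0,0.3,0,0,0,0,0,0.4,0,0,0,0,0,0.4,0,0,0])

```text
clock: 8.22
position: [0.6022, -0.1754, 0.3135]
tcp_rot: [2.208, 2.209, 0.011]
ft_force: [0.4, -0.4, 1.3]
opening: 0.8
```

```bash
python3 -c "
from h import *
import cv2
c=capture('side');cv2.imwrite('pics/s5.png',cv2.resize(c['color'][120:320,240:500,::-1],None,fx=3,fy=3))
P=clip_tcp(3,.06,.001);delta(P,Rclip);delta([P[0],P[1],.30],Rclip)
"
```

```text
pos [ 0.6011 -0.175   0.3094] ->  [0.5119 0.1227 0.2265] DELTA [-0.223, 0.744, -0.207, 0.031, -0.188, 0.094] j [-0.47  0.28  1.47  0.    1.37 -0.47] F [-0.29 -0.42 -0.66] open mm 70.2 t 8.27
pos [ 0.6011 -0.175   0.3094] ->  [0.5119 0.1227 0.3   ] DELTA [-0.223, 0.744, -0.024, 0.031, -0.188, 0.094] j [-0.47  0.28  1.47  0.    1.37 -0.47] F [-0.29 -0.42 -0.66] open mm 70.2 t 8.27
```

View pics/s5.png

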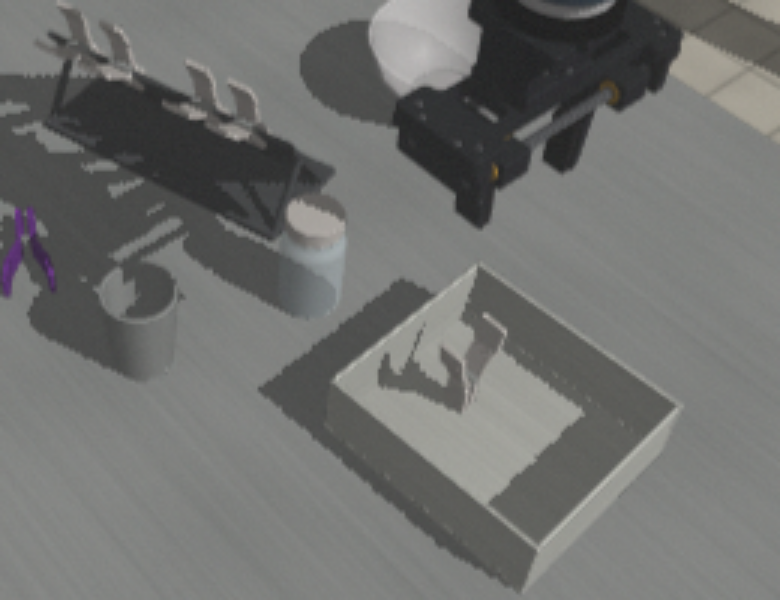

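Call:
move_arm(deltas=[-0.223,0.744,-0.024,0.031,-0.188,0.094,-0.223,0.744,-0.024,0.031,-0.188,0.094,-0.223,0.744,-0.024,0.031,-0.188,0.094,-0.223,0.744,-0.024,0.031,-0.188,0.094,-0.223,0.744,-0.024,0.031,-0.188,0.094])

```text
clock: 8.68
position: [0.5378, 0.027, 0.2955]
tcp_rot: [1.642, 2.192, 0.646]
ft_force: [0.9, 1.9, -0.3]
opening: 0.801
```

```bash
python3 -c "
from h import *
P=clip_tcp(3,.06,.001);delta(P,Rclip)
"
```

```text
pos [0.5378 0.027  0.2955] ->  [0.5119 0.1227 0.2265] DELTA [-0.065, 0.239, -0.172, 0.001, -0.015, 0.005] j [-0.32 -0.16  2.04  0.44  0.83 -0.84] F [ 0.91  1.91 -0.25] open mm 70.5 t 8.68
```

Call:
move_arm(deltas=[-0.065,0.239,-0.1,0.001,-0.015,0.005,-0.065,0.239,-0.172,0.001,-0.015,0.005,-0.065,0.239,-0.172,0.001,-0.015,0.005,-0.065,0.239,-0.172,0.001,-0.015,0.005])

```text
clock: 9.02
position: [0.5071, 0.1254, 0.2207]
tcp_rot: [1.603, 2.189, 0.678]
ft_force: [-1.4, 0.1, -1.1]
opening: 0.799
```

```bash
python3 -c "
from h import *
clipcoord();P=clip_tcp(3,.0,.001);delta(P,Rclip)
"
```

```text
clip frame: x -5.4 y -43.9 grasp z 92.4 F xyz [-1.76  0.48 -0.15] open 70.3
pos [0.5071 0.1254 0.2207] ->  [0.5448 0.133  0.1774] DELTA [0.094, 0.019, -0.108, -0.0, -0.005, -0.002] j [-0.1  -0.1   2.18  0.44  0.55 -0.72] F [-1.44  0.06 -1.13] open mm 70.3 t 9.02
```

Call:
move_arm(deltas=[0,0,0,0,0,0])

```text
clock: 9.1
position: [0.511, 0.1228, 0.2249]
tcp_rot: [1.6, 2.182, 0.681]
ft_force: [0.5, 0.4, 0.3]
opening: 0.804
```

```bash
python3 -c "
from h import *
clipcoord();P=clip_tcp(3,.0,.001);delta(P,Rclip)
"
```

```text
clip frame: x -0.6 y -47.6 grasp z 94.2 F xyz [ 0.69  0.26 -0.09] open 70.7
pos [0.511  0.1228 0.2249] ->  [0.5448 0.133  0.1774] DELTA [0.084, 0.025, -0.119, 0.0, -0.002, -0.001] j [-0.1  -0.1   2.17  0.44  0.55 -0.72] F [0.52 0.43 0.32] open mm 70.7 t 9.1
```

Call:
move_arm(deltas=[0.04,0.012,-0.059,0,-0.002,-0.001,0.083,0.025,-0.122,0,-0.002,-0.001,0.083,0.025,-0.122,0,-0.002,-0.001,0.083,0.025,-0.122,0,-0.002,-0.001])

```text
clock: 9.43
position: [0.5467, 0.1301, 0.1772]
tcp_rot: [1.602, 2.169, 0.683]
ft_force: [-0.3, 0.3, -0.5]
opening: 0.798
```

```bash
python3 -c "
from h import *
clipcoord();P=clip_tcp(3,.0,.001);delta(P,Rclip)
"
```

```text
clip frame: x 1.7 y -51.3 grasp z 34.3 F xyz [-0.42  0.35 -0.3 ] open 70.2
pos [0.5467 0.1301 0.1772] ->  [0.5448 0.133  0.1774] DELTA [-0.005, 0.007, 0.0, 0.0, -0.0, 0.001] j [-0.07  0.08  2.11  0.53  0.42 -0.8 ] F [-0.27  0.28 -0.48] open mm 70.2 t 9.43
```

Call:
move_arm(deltas=[0,0,0,0,0,0,0,0,0,0,0,0,0,0,0,0,0,0,0,0,0,0,0,0,0,0,0,0,0,0], grip=1)

```text
clock: 9.85
position: [0.5447, 0.1308, 0.1784]
tcp_rot: [1.598, 2.171, 0.684]
ft_force: [-8.0, -4.5, 1.8]
opening: 0.475
```

Call:
move_arm(deltas=[0,0,0,0,0,0,0,0,0,0,0,0,0,0,0,0,0,0])

```text
clock: 10.1
position: [0.5448, 0.1308, 0.1785]
tcp_rot: [1.598, 2.17, 0.684]
ft_force: [-10.6, -6.1, 2.7]
opening: 0.476
```

```bash
python3 -c "
from h import *
clipcoord()
"
```

```text
clip frame: x 1.2 y -50.0 grasp z 36.3 F xyz [-8.23 -2.64  9.01] open 41.9
```

Call:
move_arm(deltas=[0,0,0,0,0,0,0,0,0,0,0,0,0,0,0,0,0,0,0.031,-0.104,-0.002,0,0,0,0.031,-0.104,-0.002,0,0,0], grip=-0.45)

```text
clock: 10.52
position: [0.5615, 0.0859, 0.1799]
tcp_rot: [1.595, 2.162, 0.686]
ft_force: [0.4, -0.4, 1.9]
opening: 0.725
```

```bash
python3 -c "
from h import *
clipcoord();P=clip_tcp(4,.0,.0005);delta(P,Rclip)
"
```

```text
clip frame: x 4.1 y -97.9 grasp z 36.0 F xyz [ 1.28 -0.54  1.45] open 63.8
pos [0.5615 0.0859 0.1799] ->  [0.5579 0.0894 0.1771] DELTA [-0.009, 0.009, -0.007, 0.001, 0.003, 0.002] j [-0.17  0.09  2.1   0.62  0.46 -0.97] F [ 0.37 -0.45  1.93] open mm 63.8 t 10.52
```

Call:
move_arm(deltas=[0,0,0,0,0,0,0,0,0,0,0,0])

```text
clock: 10.68
position: [0.559, 0.0891, 0.1783]
tcp_rot: [1.599, 2.167, 0.686]
ft_force: [0.6, -0.3, 0.2]
opening: 0.725
```

```bash
python3 -c "
from h import *
clipcoord();P=clip_tcp(4,.0,.0005);delta(P,Rclip)
"
```

```text
clip frame: x 2.0 y -94.1 grasp z 35.5 F xyz [ 0.5  -0.44 -0.12] open 63.8
pos [0.559  0.0891 0.1783] ->  [0.5579 0.0894 0.1771] DELTA [-0.003, 0.001, -0.003, 0.0, 0.001, 0.001] j [-0.17  0.09  2.1   0.62  0.46 -0.96] F [ 0.59 -0.27  0.19] open mm 63.8 t 10.68
```

Call:
move_arm(deltas=[-0.003,0.001,-0.002,0,0,0,-0.003,0.001,-0.002,0,0,0,-0.003,0.001,-0.002,0,0,0,-0.003,0.001,-0.002,0,0,0,-0.003,0.001,-0.002,0,0,0], grip=1)

```text
clock: 11.1
position: [0.5573, 0.0904, 0.1769]
tcp_rot: [1.598, 2.169, 0.686]
ft_force: [-0.3, -0.1, 0.2]
opening: 0.369
```

Call:
move_arm(deltas=[0,0,0,0,0,0,0,0,0,0,0,0,0,0,0,0,0,0])

```text
clock: 11.35
position: [0.5576, 0.09, 0.177]
tcp_rot: [1.598, 2.168, 0.686]
ft_force: [0.2, -0.1, -0.5]
opening: 0.362
```

```bash
python3 -c "
from h import *
clipcoord()
"
```

```text
clip frame: x 0.3 y -92.9 grasp z 35.1 F xyz [-0.1  -0.18 -0.49] open 31.8
```

Weak as well (31.8 mm). Two weak and three sound, which fits the task. Lift it off.

Call:
move_arm(deltas=[-0.014,-0.004,0.02,0,0,0,-0.034,-0.011,0.051,0,0,0,-0.06,-0.019,0.09,0,0,0,-0.082,-0.026,0.123,0,0,0,-0.082,-0.026,0.123,0,0,0], squeeze=14)

```text
clock: 11.77
position: [0.5251, 0.0791, 0.2287]
tcp_rot: [1.596, 2.165, 0.687]
ft_force: [0.6, -0.5, 0.7]
opening: 0.355
```

```bash
python3 -c "
from h import *
import cv2
clipcoord()
c=capture('side');cv2.imwrite('pics/s6.png',cv2.resize(c['color'][80:320,220:500,::-1],None,fx=2.8,fy=2.5))
delta([.51,.08,.31],Rv);delta([.6,-.255,.27],Rv)"
```

```text
clip frame: x 1.9 y -93.5 grasp z 97.1 F xyz [ 0.71 -0.66  0.32] open 31.3
pos [0.5253 0.0792 0.2277] ->  [0.51 0.08 0.31] DELTA [-0.038, 0.002, 0.206, -0.028, 0.195, -0.093] j [-0.21 -0.09  2.16  0.53  0.58 -0.88] F [ 0.14  1.15 -1.15] open mm 31.7 t 11.82
pos [0.5253 0.0792 0.2277] ->  [ 0.6   -0.255  0.27 ] DELTA [0.187, -0.835, 0.106, -0.028, 0.195, -0.093] j [-0.21 -0.09  2.16  0.53  0.58 -0.88] F [ 0.14  1.15 -1.15] open mm 31.7 t 11.82
```

View pics/s6.png

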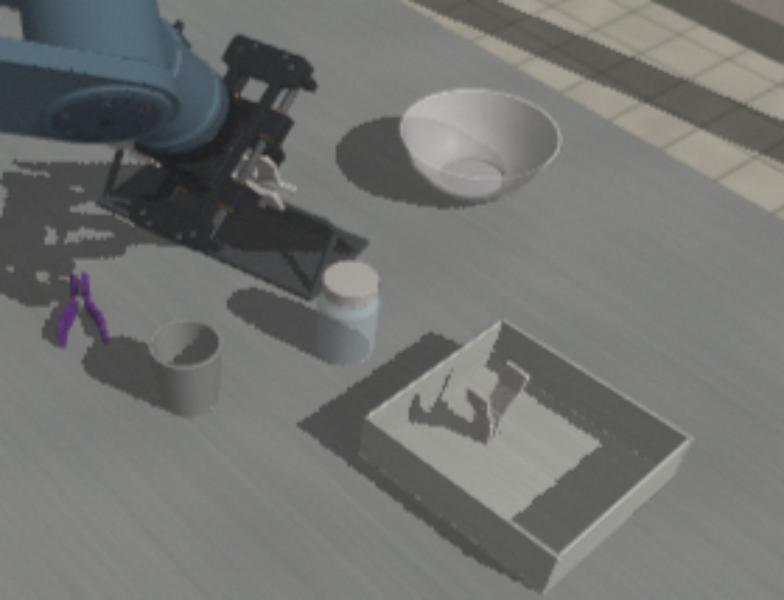

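Call:
move_arm(deltas=[-0.038,0.002,0.206,-0.028,0.195,-0.093,-0.038,0.002,0.206,-0.028,0.195,-0.093,0.187,-0.835,0.18,-0.028,0.195,-0.093,0.187,-0.835,0.18,-0.028,0.195,-0.093,0.187,-0.835,0.15,-0.028,0.195,-0.093])

```text
clock: 12.23
position: [0.5464, -0.0401, 0.2894]
tcp_rot: [2.11, 2.233, 0.147]
ft_force: [1.1, 0.1, -0.2]
opening: 0.358
```

```bash
python3 -c "
from h import *
delta([.6,-.258,.26],Rv)"
```

```text
pos [ 0.5464 -0.0401  0.2894] ->  [ 0.6   -0.258  0.26 ] DELTA [0.134, -0.545, -0.074, -0.007, 0.036, -0.018] j [-0.32  0.07  1.76  0.06  1.21 -0.39] F [ 1.14  0.09 -0.22] open mm 31.5 t 12.23
```

Call:
move_arm(deltas=[0.134,-0.545,-0.02,-0.007,0.036,-0.018,0.134,-0.545,-0.02,-0.007,0.036,-0.018,0.134,-0.545,-0.02,-0.007,0.036,-0.018,0.134,-0.545,-0.02,-0.007,0.036,-0.018,0.134,-0.545,-0.02,-0.007,0.036,-0.018])

```text
clock: 12.65
position: [0.5957, -0.2433, 0.2784]
tcp_rot: [2.22, 2.223, 0.004]
ft_force: [1.4, 0.2, -0.3]
opening: 0.355
```

```bash
python3 -c "
from h import *
delta([.602,-.258,.14],Rv)"
```

```text
pos [ 0.5957 -0.2433  0.2784] ->  [ 0.602 -0.258  0.14 ] DELTA [0.016, -0.037, -0.346, -0.001, 0.001, -0.0] j [-0.57  0.35  1.45  0.    1.34 -0.57] F [ 1.45  0.18 -0.29] open mm 31.3 t 12.65
```

Call:
move_arm(deltas=[0.005,-0.005,-0.05,0,0,0,0.005,-0.005,-0.15,0,0,0,0.005,-0.005,-0.25,0,0,0,0.005,-0.005,-0.348,0,0,0,0.005,-0.005,-0.348,0,0,0])

```text
clock: 13.07
position: [0.5921, -0.2404, 0.1303]
tcp_rot: [-2.211, -2.211, 0.001]
ft_force: [-1.5, 1.1, -1.3]
opening: 0.356
```

Call:
move_arm(deltas=[0,0,0,0,0,0])

```text
clock: 13.15
position: [0.5955, -0.2423, 0.1377]
tcp_rot: [-2.217, -2.218, -0.002]
ft_force: [0.6, -0.1, -0.1]
opening: 0.357
```

```bash
python3 -c "
from h import *
import cv2
delta([.6,-.258,.14],Rv)
c=capture('side');cv2.imwrite('pics/s7.png',cv2.resize(c['color'][120:320,280:500,::-1],None,fx=3,fy=3))
"
```

```text
pos [ 0.5955 -0.2423  0.1377] ->  [ 0.6   -0.258  0.14 ] DELTA [0.011, -0.039, 0.006, -0.001, -0.001, -0.0] j [-0.57  0.51  1.53  0.    1.1  -0.57] F [ 0.57 -0.08 -0.12] open mm 31.4 t 13.15
```

View pics/s7.png

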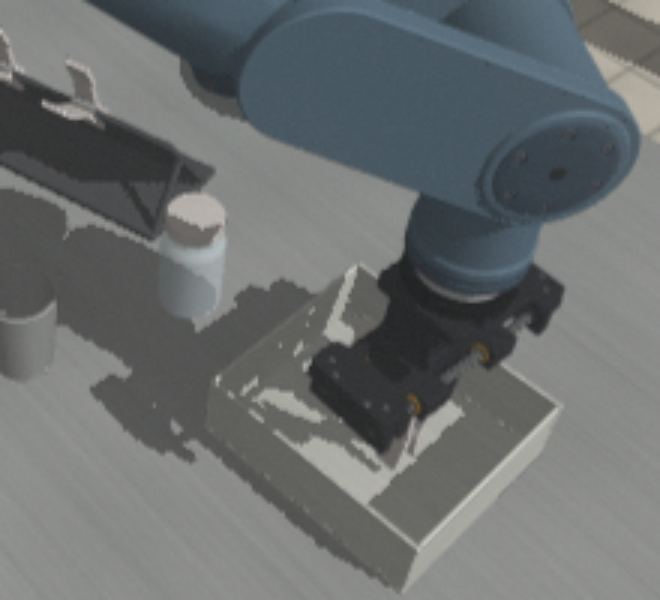

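Call:
move_arm(deltas=[0,-0.02,0,0,0,0,0,-0.03,0,0,0,0,0,-0.03,0,0,0,0])

```text
clock: 13.45
position: [0.5985, -0.2576, 0.1446]
tcp_rot: [2.217, 2.216, 0.005]
ft_force: [0.3, -0.2, -0.7]
opening: 0.356
```

Call:
move_arm(deltas=[0,0,0,0,0,0,0,0,0,0,0,0,0,0,0,0,0,0,0,0,0,0,0,0,0,0,0,0,0,0], grip=-0.6)

```text
clock: 13.87
position: [0.597, -0.2554, 0.1416]
tcp_rot: [2.22, 2.221, 0.004]
ft_force: [-0.1, -0.2, 0.0]
opening: 0.714
```

Call:
move_arm(deltas=[0,0,0.1,0,0,0,0,0,0.2,0,0,0,0,0,0.3,0,0,0,0,0,0.4,0,0,0,0,0,0.4,0,0,0])

```text
clock: 14.28
position: [0.6, -0.2572, 0.312]
tcp_rot: [2.209, 2.21, 0.008]
ft_force: [0.9, -0.2, 1.3]
opening: 0.802
```

Call:
move_arm(deltas=[-0.1,0,0,0,0,0,-0.2,0,0,0,0,0,-0.3,0,0,0,0,0,-0.4,0,0,0,0,0,-0.4,0,0,0,0,0])

```text
clock: 14.7
position: [0.4315, -0.2539, 0.2996]
tcp_rot: [-2.22, -2.218, -0.001]
ft_force: [1.2, 0.5, -0.8]
opening: 0.797
```

Call:
move_arm(deltas=[0,0,0,0,0,0,0,0,0,0,0,0,0,0,0,0,0,0,0,0,0,0,0,0,0,0,0,0,0,0])

```text
clock: 15.12
position: [0.4378, -0.2555, 0.3014]
tcp_rot: [2.219, 2.221, 0.004]
ft_force: [-0.4, 0.1, -0.4]
opening: 0.802
```

```bash
python3 -c "
from h import *
import cv2
for k in range(2):
  c=capture('side');cv2.imwrite('pics/s8.png',cv2.resize(c['color'][80:320,220:500,::-1],None,fx=2.8,fy=2.5))
  for q in boxes_of(c,'clip_a')+boxes_of(c,'jar')+boxes_of(c,'beaker'): print(round(q['p'],2),w(c,q['point']).round(3))
c=capture('top');cv2.imwrite('pics/t8.png',cv2.resize(c['color'][110:270,160:480,::-1],None,fx=2.5,fy=2.5))
for q in boxes_of(c,'clip_a'): print('top',round(q['p'],2),w(c,q['point']).round(3))
clipcoord();print(observe())
"
```

```text
0.9 [ 0.604 -0.257  0.067]
0.6 [0.413 0.177 0.022]
0.49 [0.562 0.232 0.12 ]
0.47 [0.582 0.143 0.124]
0.41 [0.546 0.276 0.12 ]
0.83 [ 0.569 -0.025  0.074]
0.64 [0.429 0.019 0.053]
0.86 [ 0.603 -0.257  0.068]
0.68 [ 0.594 -0.185  0.031]
0.56 [0.412 0.177 0.02 ]
0.53 [0.544 0.275 0.119]
0.48 [0.581 0.14  0.123]
0.46 [0.558 0.229 0.116]
0.76 [ 0.569 -0.024  0.075]
0.41 [ 0.604 -0.256  0.064]
0.79 [0.426 0.019 0.055]
top 0.72 [ 0.61  -0.171  0.066]
top 0.71 [ 0.599 -0.252  0.069]
top 0.7 [0.535 0.275 0.123]
top 0.59 [0.576 0.147 0.121]
top 0.57 [0.417 0.18  0.022]
top 0.53 [0.545 0.233 0.122]
clip frame: x -107.0 y -386.7 grasp z 262.1 F xyz [ 0.04 -0.34  0.15] open 70.0
{'clock': 15.6167, 'joints': array([-0.76512065,  0.02524148,  1.77974442,  0.00226105,  1.33462558,
       -0.76583252]), 'qvel': array([-0.00065309,  0.00066479,  0.00221698,  0.00174847, -0.0001523 ,
        0.00061935]), 'joint_torque': array([ 1.97930489e-02, -3.51969838e+01, -3.39529538e+01,  5.42018318e-02,
        5.48710919e-02,  4.20827828e-04]), 'position': array([ 0.43696589, -0.25552387,  0.30142924]), 'tcp_rot': array([2.21986507, 2.22027578, 0.00351303]), 'ft_force': array([ 0.05350814, -0.33582474,  0.14596563]), 'wrist_torque': array([-0.04581498,  0.13426269,  0.01986652]), 'opening': 0.7954633764984876}
```

View pics/s8.png

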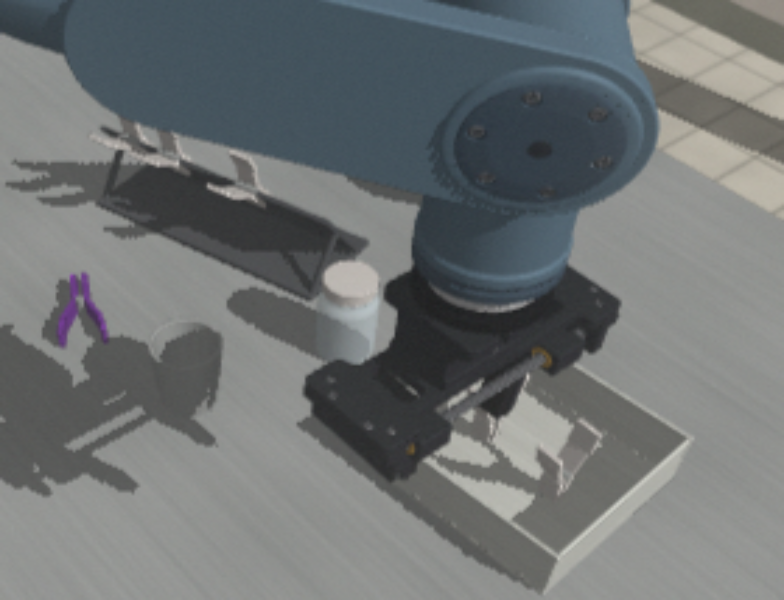

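View pics/t8.png

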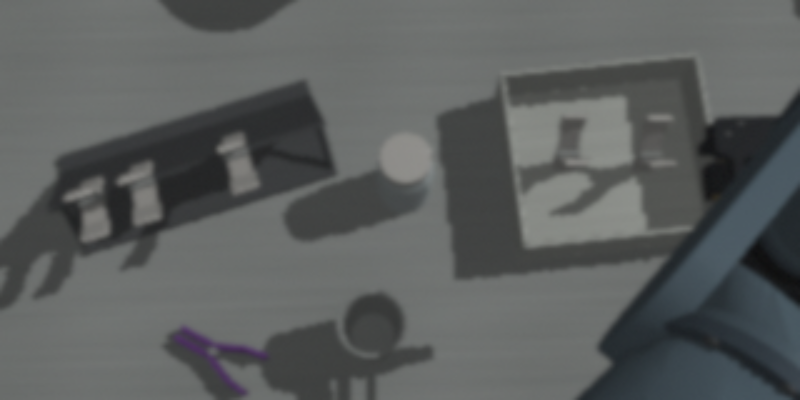

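```bash
python3 -c "
from workcell import *
print(hand_in())"
```

```text
the job is handed in; nothing more can be done
None
```

I found two weak clips, took both off the rail and put them in the scrap pan. The job was handed in at about 15.6 s, and no verdict is reported.

- **Squeeze test:** I closed the fingers on each clip at 8 N. From the robot's left, clips 1, 2 and 4 held at about 42 mm, so they are sound. Clips 3 and 5 went fully in, to about 31.5 mm, so they are weak.
- **Last pictures:** Both weak clips are standing on their jaws in the pan. Their tails measured about 67 mm above the table, which puts the pivots well under the 75 mm limit. The three sound clips are where they started, within about 5 mm. The jar, the beaker and the purple look-alike also showed no shift, and the robot is clear of everything.
- **Not checked:** I could not measure how hard the sound clips grip the rail. I judged them only by their not yielding at 8 N. While squeezing clip 4 the wrist force read about 12 N, with about 8 N of it sideways, but the clip showed no visible shift afterwards.

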